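# Probe a printer heater plate with sprung test tweezers

## Task

Lay the loose red heater plate flat in the empty recess of the black test tray, the same way round as the tested plate beside it (gold pads towards the gold marks on the rim), and let go of it. Then take the probe tweezers out of their orange rest, squeeze them until their two pin tips are as far apart as the plate's two gold pads, and set one tip on each pad, pressed down so that both spring pins give but neither is pushed right in. Finish while holding the tweezers there, squeezed and still, so that the reading can settle; leave the tested plate, the solder reel, the green figure and the cutters where they are.

Things in the scene. Friction and masses are not known exactly. Their poses are not given: they have to be found in the camera images.
- board: the loose heater plate: a flat aluminium-backed red circuit board, 60 (x) x 46 (y) x 4 mm, 45 g. Origin at the centre of its underside, x along its length, z up. A green screw-terminal block 16 (x) x 14 (y) x 14 mm stands on it, centred at x = +14, y = 0, its top 18 mm above the underside; it is the place to grip. The two gold pads lie at the other (-x) end
- board_block (a point): centre of the green terminal block of the loose plate, 11 mm above the plate's underside
- pad_l (a point): centre of one gold pad of the loose plate, on its upper face at x = -22, y = +8 mm. Each pad is 10 (x) x 8 (y) mm with a thin white outline
- pad_r (a point): centre of the other gold pad of the loose plate, at x = -22, y = -8 mm; the pad centres are 16 mm apart
- tray: fixed black test tray 90 (x) x 156 (y) x 8 mm, origin at the centre of its underside. Two recesses 64 (x) x 50 (y) mm, 4 mm deep, centred at x = 0, y = +37.5 (empty) and y = -37.5 (holds the tested plate). Two small gold marks on the rim at the -x end of each recess show where the pads go: a plate lies right with its x axis along the tray's x axis
- recess (a point): centre of the floor of the empty recess, 4 mm above the tray's underside; a seated plate's origin lies here and its upper face is level with the tray's rim
- tested_board: the tested heater plate, just like the loose one, lying in the other recess; it stays there
- rest: fixed orange printed rest for the tweezers, base 95 x 70 mm, 115 mm high; the body of the tweezers lies in its sloping cradle. Origin on the surface, under the middle of the tweezers' body; x towards the tips. The tweezers lift straight up out of it
- tweezers: battery probe tweezers, 170 mm long, 67 g: dark body with display at the back, two sprung steel legs with orange grips, nose ends bent straight down with gold spring pins. Origin midway between the grips, 62 mm above the surface in the rest. In the rest, as also for use: x level to the tips, y across, z up, legs sloping 25 deg down, pins vertical; body reaches back and up to x -107, z +57 mm
- grip_l (a point): centre of the flat outer face of the left (+y) orange grip: 20 mm long, 12 mm high, at the tweezers' x = 0, z = 0. The grips measure 39 mm over these faces at rest. Squeezed to 28 mm the faces are parallel and the tips 16 mm apart; near there 1 mm at the grips makes 1.7 to 2.4 mm at the tips
- grip_r (a point): the same for the right (-y) grip. The spring pushes back with 12 N on each grip at 28 mm, and more when squeezed farther
- tip_l (a point): the end of the left (+y) spring pin. The tips are 38 mm apart at rest; squeezed to 16 mm apart (grips 28 mm) they lie at x = +41, y = +8 and -8, z = -44 mm from the tweezers' origin
- tip_r (a point): the end of the right (-y) spring pin of the tweezers
- leg_l (a joint): how far the left leg is squeezed in from rest, rad: 0 at rest, 0.10 when the tips are 16 mm apart (about 11 mm at that tip per 0.1 rad), 0.17 at most; stiffness 6.6 N m/rad
- leg_r (a joint): the same for the right leg
- pin_l (a joint): how far the left pin is pushed up into its nose, m: 0 out, 0.006 right in. It starts to give at 0.4 N and is right in at 1.6 N
- pin_r (a joint): the same for the right pin
- solder_reel: blue reel of solder, 58 mm across, 38 mm high, standing upright; bystander
- green_figure: printed green toy animal, about 70 x 35 x 60 mm; bystander
- cutters: side cutters with red handles, about 140 mm long, lying flat; bystander
Things that resemble listed ones, but are neither listed nor needed, are in the scene too. Of the things that look like the tweezers, the larger one is meant. What is shaped like the board but turquoise is not meant.

How it is judged (in metres and radians):
On the way, in this order (a step that is already met when the one before it is completed fails the run):
1. the plate lies flat in the empty recess, the right way round, and is let go (distance between board and recess below 0.0045 m and z of board in the frame of recess below 0.0015 m and angle between board's own z axis and vertical below 0.035 rad and x of board_block in the frame of tray above 0 m and contact force between the fingers and board below 0.05 N), for 0.2 s.
2. the tweezers are lifted clear of their rest (z of tweezers in the frame of rest above 0.075 m and contact force between tweezers and rest below 0.02 N and contact force between the fingers and tweezers above 2 N), for 0.2 s.
At the end, for the whole second after the job is handed in: Plate flat and right way round in the empty recess (4.5 mm of its centre), let go. Fingers hold the squeezed tweezers, clear of rest and tray, one tip on each gold pad (5.5 mm along, 4.2 mm across from its centre), pins pushed in 0.4 to 5.6 mm, tweezers still (10 mm/s), for 1 s (all of step 1 and x of tip_l in the frame of pad_l between -0.0055 and 0.0055 m and x of tip_r in the frame of pad_l between -0.0055 and 0.0055 m and ((y of tip_l in the frame of pad_l between -0.0042 and 0.0042 m and y of tip_r in the frame of pad_r between -0.0042 and 0.0042 m) or (y of tip_l in the frame of pad_r between -0.0042 and 0.0042 m and y of tip_r in the frame of pad_l between -0.0042 and 0.0042 m)) and value of joint pin_l between 0.0004 and 0.0056 m and value of joint pin_r between 0.0004 and 0.0056 m and contact force between tweezers and board above 0.4 N and contact force between the fingers and tweezers above 3 N and contact force between tweezers and rest below 0.02 N and contact force between tweezers and tray below 0.02 N and linear speed of tweezers below 0.01 m/s and velocity of joint leg_l between -0.05 and 0.05 rad/s and velocity of joint leg_r between -0.05 and 0.05 rad/s); the arm keeps its last pose, push and grip.
It fails at once if a bystander is moved more than 12 mm (distance of any of tested_board, solder_reel, green_figure, cutters from where it was at the start of the episode above 0.012 m).
It also fails if it takes over 48 s, if anything falls off the work surface, if the arm or the gripper's body presses on something with over 40 N, if the wrist force passes 120 N, or if a joint passes its speed limit or range.

## Robot

A 7-joint arm with a two-finger parallel gripper is mounted at the origin on the work surface. World frame = base frame: x ahead of the robot, y to its left, z up, the work surface at z = 0. Lengths are in mm, angles in rad, forces in N, time in s.
With the tool pointing down it reaches from about 425 to 1025 mm from the base axis. Payload 3.6 kg.
Tool frame: the origin (TCP) lies midway between the tips of the shut fingers; the grasp point (between the pads) lies 19 mm behind it; z points along the fingers, y is the line along which they close (so a half turn about z gives the same grasp; the last joint's range is limited). The gripper opens to 85 mm and grips with 20 to 120 N. Pads are 22 mm wide; open, the fingers measure 114 mm over their backs; the gripper's body (76 mm by 85 mm) begins 54 mm behind the grasp point. The pads swing forward as they close: fully open they stand 13 mm farther back than shut.
Start: joints at [1.188, 0.591, 0.048, 1.609, -0.033, 0.943, -0.034], TCP at [206.483, -694.978, 231.302] pointing down, gripper open.
Joint ranges: [-2.69, 2.69], [-0.47, 2.24], [-1.27, 1.36], [0.19, 2.51], [-1.53, 4.68], [0.08, 2.07], [-3.09, 3.09]. Speed limits (rad/s): [2.57, 2.57, 3.14, 3.14, 3.14, 3.14, 3.14].

## Interface

Orientations are given as a unit quaternion [w, x, y, z].
In Python, from workcell import env gives the robot as it stands. The module is installed in compiled form; this text tells all that it offers.
- The arm moves only by the tool arm_command, never from a script. Its argument "commands" is a list of rows, each a list of 3 entries, a list of its own where there are three numbers: the opening, from 0 (shut) to 1 (fully open), then the shift along the tool's x, y, z in mm, then the turn, a rotation vector about the tool's x, y, z in degrees. In form: [[jaw, [tx, ty, tz], [ax, ay, az]], ...]. A call has exactly 8 rows; each row shifts and turns the commanded pose from where the row before left it, along the tool's axes as they then stand; what a row does not reach is not made up. A row lasts 1/10 s, in which the tool goes at most 50 mm and 8.59 degrees, less where a joint would pass 70% of its speed; a pose out of reach is approached as far as the arm can. A call is refused whole if a number of a shift passes 50 or a number of a turn 8.59, either way. A call with a gripper value outside its range is refused whole. The fingers move at their own pace and stop on an object; "newtons" is the grip in N (left out, the last holds). Time passes only in rows, so rows that do not move let the fingers close, or fill a call up. It gives the time, the measured TCP pose, the force, the opening and the grip force at its end, in the units of the state.
- env.get_state(): the state, without advancing time (a new reading comes with each control period).
- env.get_image(name): name is "scene" or "top"; returns the picture (384x512x3 uint8, red, green, blue); there is no depth.
- env.camera_info(name): a dict with "intrinsics" (3x3 intrinsics, pixels), "k1" (the pictures are not rectified: a ray, as slopes to the right and down, at radius r is drawn at 1 + k1 r^2 times it, then the intrinsics apply), "view" (4x4, takes a point from world to camera coordinates). Camera axes: x right, y down, z forward; pixel columns grow to the right and rows downward; lengths in mm; the calibration is good to about 2 mm. A picture is of the moment at which its call begins. camera_info takes no time and is no camera call.
- env.finish_job(): hands the job in; it is judged then, once.
The state is a dict: "time": time; "joint_positions": joint angles; "joint_vel": joint speeds; "joint_torque": joint torques, N m; "tool_pos": TCP position; "ee_rot": TCP orientation; "contact_force": force on the tool from outside, world axes, zero at the start; "torque": the same for the moment, N m; "gripper_width": opening from 0.0 (shut) to 1.0 (fully open); "grasp_force": force on a finger pad.
Only numpy, scipy, OpenCV 4.12 (cv2) and the standard library are available. Lean on these libraries where they do the work, as an engineer would, in place of code of your own. Each camera call takes 0.05 s, during which the arm holds its last target. There are 200 camera calls.

## Working session

There is one attempt and no reset: what is moved stays moved. The work goes in short steps, Python scripts to look and compute and a tool call to move; the robot and the scene stay as the last step left them, time stands still between calls to the robot, and variables do not carry over. Pictures are saved under pics/ and viewed, at most 10 in all, crops included, and the job is handed in when it is done.

Besides the shell and the picture viewer there is one more tool, called after "Call:" in YAML: its name, and indented under it one key for each argument. arm_command: Moves the arm, as the interface text tells. Its arguments: {"type":"object","properties":{"commands":{"type":"array"},"newtons":{"type":"number"}},"required":["commands"]}

```bash
mkdir -p pics; python3 - <<'E'
from workcell import env
import cv2,numpy as np
print(env.get_state())
for n in("scene","top"):
    im=env.get_image(n);np.save(f"pics/{n}0.npy",im)
    cv2.imwrite(f"pics/{n}0.png",cv2.resize(im[:,:,::-1],(800,600),interpolation=cv2.INTER_CUBIC));print(env.camera_info(n))
E
```

```text
{'time': 0.0, 'joint_positions': array([ 1.18850946,  0.59210666,  0.04829568,  1.60985748, -0.0332803 ,
        0.94267636, -0.03369353]), 'joint_vel': array([ 0.00040402, -0.00186266,  0.0002428 ,  0.00110277, -0.00251351,
        0.00038163,  0.00119074]), 'joint_torque': array([-2.75335124e-04, -5.48696637e+01,  1.54655736e+00, -1.98127735e+01,
        9.39157588e-03,  8.82775057e-03, -6.75904687e-06]), 'tool_pos': array([ 206.23725378, -694.17378394,  230.13664994]), 'ee_rot': array([-1.09785837e-03,  9.89585469e-01,  1.43942145e-01, -2.30462807e-04]), 'contact_force': array([-0.02341964, -0.23984307,  1.1239431 ]), 'torque': array([0.00972021, 0.02306408, 0.01940544]), 'grasp_force': 0.0, 'gripper_width': 1.0001932700899718}
{'intrinsics': array([[481.56807998,   0.        , 254.29688854],
       [  0.        , 481.56807998, 185.48642165],
       [  0.        ,   0.        ,   1.        ]]), 'k1': 0.004669540380720588, 'view': array([[ 8.20469783e-01,  5.71596292e-01, -1.03447269e-02,
        -4.61544362e+02],
       [ 4.37420277e-01, -6.39318649e-01, -6.32404275e-01,
        -2.25838150e+02],
       [-3.68093516e-01,  5.14343605e-01, -7.74569442e-01,
         1.51068577e+03],
       [ 0.00000000e+00,  0.00000000e+00,  0.00000000e+00,
         1.00000000e+00]])}
{'intrinsics': array([[388.20340569,   0.        , 257.83603269],
       [  0.        , 388.20340569, 188.38333394],
       [  0.        ,   0.        ,   1.        ]]), 'k1': -0.08872746818278748, 'view': array([[-6.56330804e-03, -9.99694702e-01,  2.38206954e-02,
        -3.53816248e+01],
       [-9.89312716e-01,  3.02155367e-03, -1.45777982e-01,
         5.83479136e+02],
       [ 1.45661501e-01, -2.45229027e-02, -9.89030512e-01,
         1.02494388e+03],
       [ 0.00000000e+00,  0.00000000e+00,  0.00000000e+00,
         1.00000000e+00]])}
```

View pics/scene0.png

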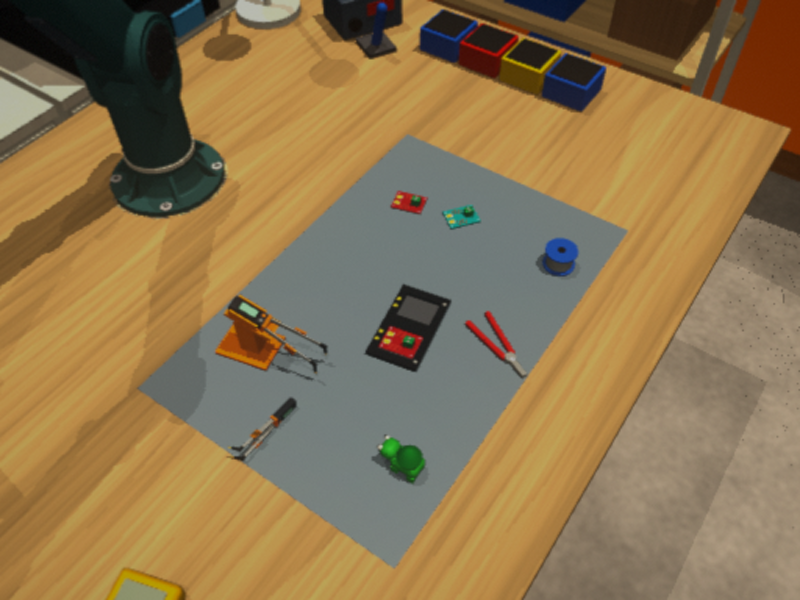

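View pics/top0.png

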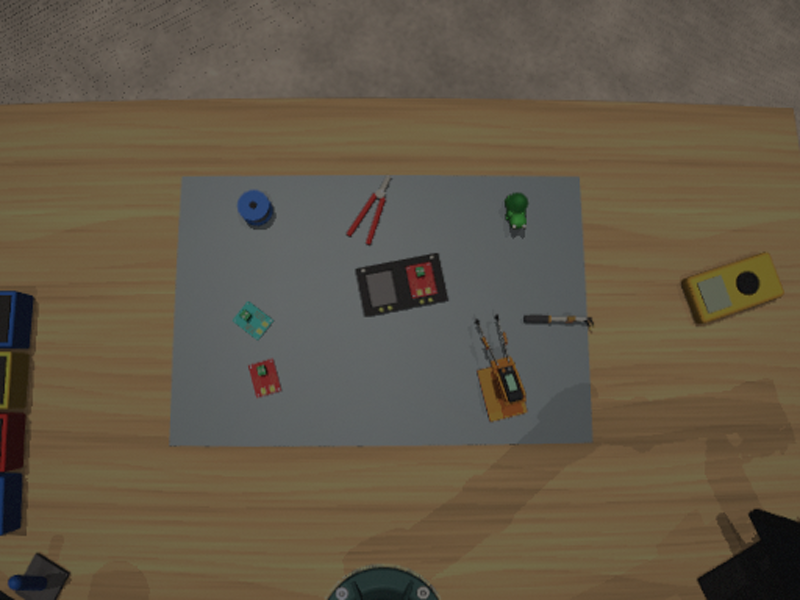

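The scene view shows the loose red plate at (409,202), the tray at (408,328) and the tweezers in the orange rest at (265,330). In the top view these are at (265,378), (403,285) and (502,385). The look-alike tweezers lie at (558,320) in the top view.

```bash
cat >h.py <<'E'
import numpy as np,cv2
from workcell import env
CI={n:env.camera_info(n) for n in("scene","top")}
def ray(n,p):
    c=CI[n];K=c["intrinsics"];D=np.array([c["k1"],0,0,0,0.])
    q=np.asarray(p,float).reshape(-1,1,2)
    s=cv2.undistortPoints(q,K,D)[:,0]
    V=c["view"];R=V[:3,:3];o=-R.T@V[:3,3]
    return o,np.c_[s,np.ones(len(s))]@R
def plane(n,p,z):
    o,d=ray(n,p);return o+d*((z-o[2])/d[:,2])[:,None]
def proj(n,P):
    c=CI[n];V=c["view"]
    return cv2.projectPoints(np.asarray(P,float).reshape(-1,1,3),cv2.Rodrigues(V[:3,:3])[0],V[:3,3],c["intrinsics"],np.array([c["k1"],0,0,0,0.]))[0][:,0]
def tri(p,q):
    o1,d1=ray("scene",p);o2,d2=ray("top",q);d1=d1[0];d2=d2[0]
    t=np.linalg.lstsq(np.c_[d1,-d2],o2-o1,rcond=None)[0]
    a=o1+t[0]*d1;b=o2+t[1]*d2;return (a+b)/2,np.linalg.norm(a-b)
def blobs(n,im,lo,hi,roi,amin=4):
    hsv=cv2.cvtColor(im,cv2.COLOR_RGB2HSV)
    m=cv2.inRange(hsv,np.array(lo),np.array(hi))
    x0,y0,x1,y1=roi;z=np.zeros_like(m);z[y0:y1,x0:x1]=m[y0:y1,x0:x1]
    k,l,st,c=cv2.connectedComponentsWithStats(z)
    return [(st[i,4],c[i]) for i in range(1,k) if st[i,4]>=amin],z
E
python3 - <<'E'
from h import *
S=np.load("pics/scene0.npy");T=np.load("pics/top0.npy")
for n,im,rb,rt in(("scene",S,(245,115,280,142),(230,178,295,240)),("top",T,(155,225,185,258),(225,158,290,206))):
    for nm,lo,hi in(("green",(40,90,40),(75,255,255)),("gold",(18,110,90),(35,255,255)),("red",(0,140,70),(8,255,255)),("red2",(172,140,70),(180,255,255))):
        for w,r in(("board",rb),("tray",rt)):
            for a,c in blobs(n,im,lo,hi,r,3)[0]: print(n,nm,w,a,c.round(2))
def crop(im,r,s):
    x0,y0,x1,y1=r;return cv2.resize(im[y0:y1,x0:x1,::-1],None,fx=s,fy=s,interpolation=cv2.INTER_NEAREST)
a=crop(S,(135,185,215,240),5);b=crop(T,(295,195,345,275),5);c=crop(S,(230,178,295,243),5);d=crop(T,(223,155,303,208),5);
C=np.zeros((600,800,3),np.uint8)
C[:275,:400]=a;C[:400,400:650]=b[:400];C[275:600,:325]=c
C[400:600,400:800]=d[:200]
cv2.imwrite("pics/c1.png",C)
E
```

```text
scene green board 24 [265.88 128.04]
scene green tray 36 [260.97 218.36]
scene gold board 6 [255.  125.5]
scene gold board 6 [253.5 129. ]
scene gold tray 6 [255.  190.5]
scene gold tray 6 [252.5  194.67]
scene gold tray 7 [243.43 211.14]
scene gold tray 10 [249.5 213.2]
scene gold tray 6 [240.5  215.67]
scene gold tray 9 [247.33 217.89]
scene red board 139 [261.02 129.74]
scene red tray 279 [256.39 219.01]
scene red2 tray 3 [243.67 220.33]
top green board 16 [167.44 236.69]
top green tray 6 [267.5 171.5]
top green tray 9 [268.56 175.11]
top gold board 7 [173.57 248.57]
top gold board 6 [168.33 249.5 ]
top gold tray 7 [267.57 186.71]
top gold tray 6 [273.17 185.33]
top gold tray 3 [274.67 191.33]
top gold tray 4 [269.5 192.5]
top gold tray 4 [243.5 197.5]
top gold tray 3 [248.67 196.33]
top red board 223 [168.94 241.04]
top red tray 243 [269.16 178.6 ]
```

View pics/c1.png

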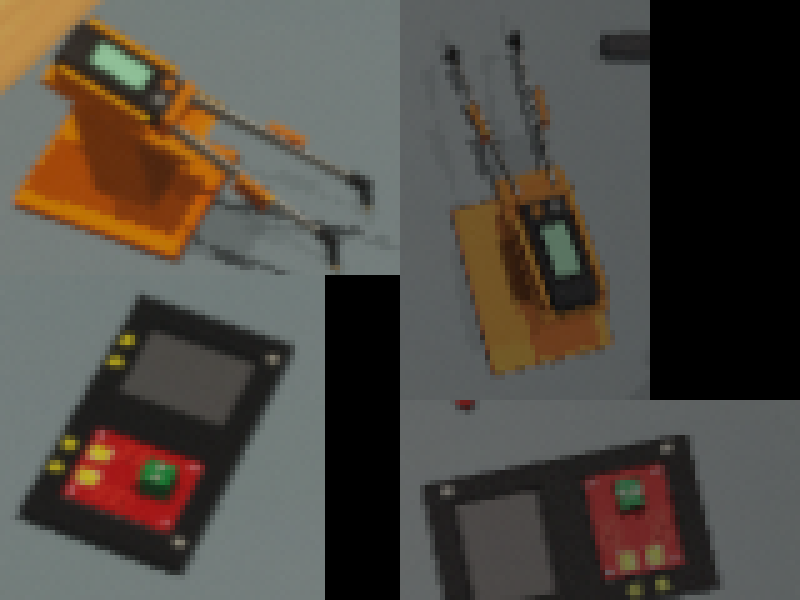

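```bash
python3 - <<'E'
from h import *
S=np.load("pics/scene0.npy");T=np.load("pics/top0.npy")
I={"scene":S,"top":T}
def big(m):
    k,l,st,c=cv2.connectedComponentsWithStats(m);return (l==1+np.argmax(st[1:,4])).astype(np.uint8)
def rect(n,m,z,nm):
    h=cv2.convexHull(np.argwhere(m)[:,::-1].astype(np.float32))[:,0]
    P=plane(n,h,z)
    r=cv2.minAreaRect(P[:,:2].astype(np.float32))
    M=cv2.moments(P[:,:2].astype(np.float32));
    print(n,nm,"rect",np.round(r[0],1),np.round(r[1],1),round(r[2],1),"cent",round(M["m10"]/M["m00"],1),round(M["m01"]/M["m00"],1))
for n,rb,rt in(("scene",(245,115,280,142),(230,178,295,240)),("top",(155,225,185,258),(223,158,290,206))):
    for nm,r,z in(("board",rb,4),("tested",rt,8)):
        m=sum(blobs(n,I[n],lo,hi,r,1)[1] for lo,hi in(((0,130,50),(9,255,255)),((172,130,50),(180,255,255))))
        rect(n,big(m),z,nm)
    m=blobs(n,I[n],(0,0,0),(180,255,60 if n=="scene" else 45),rt)[1];rect(n,big(m),8,"tray")
    ro=(135,185,215,240) if n=="scene" else (295,195,345,275)
    for a,c in blobs(n,I[n],(5,120,60),(20,255,255),ro,4)[0]:print(n,"orange",a,c.round(2))
def pl(n,z,*p):print(n,z,plane(n,p,z)[:,:2].round(1).tolist())
pl("scene",4,(255,125.5),(253.5,129));pl("top",4,(173.57,248.57),(168.33,249.5))
pl("scene",16,(265.88,128.04));pl("top",16,(167.44,236.69))
pl("scene",8,(255,190.5),(252.5,194.67),(243.43,211.14),(240.5,215.67));pl("top",8,(248.67,196.33),(243.5,197.5),(274.67,191.33),(269.5,192.5))
pl("scene",8,(249.5,213.2),(247.33,217.89));pl("top",8,(273.17,185.33),(267.57,186.71))
print("noses",tri((206.6,222.6),(304.6,205)),tri((200.6,233.6),(317.4,202.6)))
print("noses swapped",tri((206.6,222.6),(317.4,202.6)))
E
```

```text
scene board rect [440.8 211.2] [58.8 46.7] 14.8 cent 440.8 211.3
scene tested rect [617.4 -71. ] [63.4 49.3] 11.6 cent 617.7 -70.9
scene tray rect [610.5 -37.5] [ 89.7 158.8] 11.3 cent 610.6 -37.5
scene orange 190 [141.17 190.84]
scene orange 1064 [159.78 216.67]
scene orange 14 [192.29 211.5 ]
scene orange 30 [185.17 222.8 ]
top board rect [439.4 210.6] [57.9 44.5] 16.3 cent 439.3 211.2
top tested rect [616.3 -71.9] [61.5 47.7] 10.4 cent 615.8 -71.8
top tray rect [607.6 -36.3] [ 89.4 153.5] 11.2 cent 607.7 -36.4
top orange 8 [322.88 216.38]
top orange 15 [310.4  219.27]
top orange 633 [319.54 250.2 ]
scene 4 [[416.7, 213.1], [421.7, 198.1]]
top 4 [[419.9, 197.4], [417.3, 212.0]]
scene 16 [[457.1, 212.2]]
top 16 [[452.7, 212.8]]
scene 8 [[563.0, 2.9], [565.6, -12.7], [577.4, -70.7], [579.6, -86.8]]
top 8 [[565.8, -12.9], [562.5, 1.7], [579.9, -86.9], [576.6, -72.1]]
scene 8 [[594.3, -67.2], [598.2, -82.5]]
top 8 [[597.1, -82.8], [593.2, -66.8]]
noses (array([ 536.60040647, -167.80587709,   37.94749035]), np.float64(2.01018900228555)) (array([ 543.9900683 , -202.67600921,   38.12639518]), np.float64(0.539523884464225))
noses swapped (array([ 546.44461664, -190.94514579,   71.84683439]), np.float64(17.24047569623697))
```

The crops show the grips, noses, gold marks and empty recess clearly. The tested plate's pads face the robot, and the loose plate is about the same way round.

```bash
cat >>h.py <<'E'
def go(x,y,z,yaw,cmd=None):
    """tool-frame shift from the measured pose to (x,y,z), and turn about tool z; tool pointing down"""
    from scipy.spatial.transform import Rotation as R
    s=env.get_state();q=s["ee_rot"];r=R.from_quat(np.r_[q[1:],q[0]]).as_matrix()
    a=np.degrees(np.arctan2(r[1,0],r[0,0]))
    print("t",round(s["time"],2),"pos",s["tool_pos"].round(1),"yaw",round(a,2),"tilt",np.degrees(r[:2,2]).round(2),"jaw",round(float(s["gripper_width"]),3),"F",s["contact_force"].round(1),"grip",round(float(s["grasp_force"]),1),"shift",(r.T@(np.array([x,y,z])-s["tool_pos"])).round(1),"az",round(a-yaw,2))
E
python3 - <<'E'
from h import *
S=np.load("pics/scene0.npy");T=np.load("pics/top0.npy")
print(tri((192.29,211.5),(310.4,219.27)),tri((185.17,222.8),(322.88,216.38)))
print("S",S[193,266],S[200,262],S[215,240],"T",T[184,244],T[175,232])
for n,im,r,sd in(("scene",S,(250,180,285,206),(266,197)),("top",T,(230,166,258,196),(244,185))):
    g=cv2.cvtColor(im,cv2.COLOR_RGB2GRAY).astype(int);v=g[sd[1],sd[0]]
    m=(abs(g-v)<22).astype(np.uint8);z=np.zeros_like(m);x0,y0,x1,y1=r;z[y0:y1,x0:x1]=m[y0:y1,x0:x1]
    k,l,st,c=cv2.connectedComponentsWithStats(z,connectivity=4);b=l==l[sd[1],sd[0]]
    h=cv2.convexHull(np.argwhere(b)[:,::-1].astype(np.float32))[:,0]
    rr=cv2.minAreaRect(plane(n,h,4)[:,:2].astype(np.float32));print(n,v,b.sum(),rr)
go(500,-300,200,15)
E
```

```text
(array([ 497.60916137, -176.64381387,   63.97687142]), np.float64(4.105733142786643)) (array([ 504.70671474, -211.40870732,   62.47164461]), np.float64(2.6310606078721754))
S [75 73 69] [76 74 70] [116 106  33] T [75 71 70] [31 30 31]
scene 72 289 ((602.2673950195312, 2.6279563903808594), (59.1115608215332, 43.95447540283203), 11.221461296081543)
top 72 340 ((600.9999389648438, 0.873046875), (60.683876037597656, 46.63471221923828), 11.269707679748535)
t 0.1 pos [ 206.2 -694.3  230.3] yaw 16.55 tilt [-0.04  0.11] jaw 0.999 F [ 0.6 -1.3  0.4] grip 0.0 shift [ 393.9 -294.2   30.8] az 1.55
```

Call:
arm_command:
  commands:
    - [0.6, [30, -23, 0], [0, 0, 0]]
    - [0.6, [30, -23, 0], [0, 0, 0]]
    - [0.6, [30, -23, 0], [0, 0, 0]]
    - [0.6, [30, -23, 0], [0, 0, 0]]
    - [0.6, [30, -23, 0], [0, 0, 0]]
    - [0.6, [30, -23, 0], [0, 0, 0]]
    - [0.6, [30, -23, 0], [0, 0, 0]]
    - [0.6, [30, -23, 0], [0, 0, 0]]
  newtons: 25

```text
time: 0.9
tool_pos: [384.6, -448.6, 231.0]
ee_rot: [-0.0, 0.99, 0.144, -0.0]
contact_force: [1.1, 0.4, 0.8]
gripper_width: 0.601
grasp_force: 0.0
```

Call:
arm_command:
  commands:
    - [0.5, [16, -38, 0], [0, 0, 0]]
    - [0.5, [16, -38, 0], [0, 0, 0]]
    - [0.5, [16, -38, 0], [0, 0, 0]]
    - [0.5, [16, -38, 0], [0, 0, 0]]
    - [0.5, [16, -38, 0], [0, 0, 0]]
    - [0.5, [16, -38, 0], [0, 0, 0]]
    - [0.5, [16, -38, 0], [0, 0, 0]]
    - [0.5, [16, -38, 0], [0, 0, 0]]

```text
time: 1.7
tool_pos: [419.9, -120.7, 231.2]
ee_rot: [-0.0, 0.99, 0.144, -0.0]
contact_force: [1.1, -1.0, 0.3]
gripper_width: 0.5
grasp_force: 0.0
```

Call:
arm_command:
  commands:
    - [0.5, [16, -38, 14], [0, 0, 0.2]]
    - [0.5, [16, -38, 14], [0, 0, 0.2]]
    - [0.5, [16, -38, 14], [0, 0, 0.2]]
    - [0.5, [16, -38, 14], [0, 0, 0.2]]
    - [0.5, [16, -38, 14], [0, 0, 0.2]]
    - [0.5, [16, -38, 14], [0, 0, 0.2]]
    - [0.5, [16, -38, 14], [0, 0, 0.2]]
    - [0.4, [16, -38, 14], [0, 0, 0.1]]

```text
time: 2.5
tool_pos: [460.2, 206.6, 118.5]
ee_rot: [0.0, 0.991, 0.131, -0.0]
contact_force: [1.0, -0.2, 0.3]
gripper_width: 0.399
grasp_force: 0.0
```

```bash
python3 -c "
from h import *
go(454,213.7,9,15)"
```

```text
t 2.5 pos [460.2 206.6 118.5] yaw 15.04 tilt [-0.02 -0.02] jaw 0.399 F [ 1.  -0.2  0.3] grip 0.0 shift [ -4.1  -8.5 109.5] az 0.04
```

Call:
arm_command:
  commands:
    - [0.4, [-2, -4, 28], [0, 0, 0]]
    - [0.4, [-2, -4, 27], [0, 0, 0]]
    - [0.4, [0, -0.5, 27], [0, 0, 0]]
    - [0.4, [0, 0, 20], [0, 0, 0]]
    - [0.4, [0, 0, 8], [0, 0, 0]]
    - [0.1, [0, 0, 0], [0, 0, 0]]
    - [0.1, [0, 0, 0], [0, 0, 0]]
    - [0.1, [0, 0, 0], [0, 0, 0]]

```text
time: 3.3
tool_pos: [455.0, 212.4, 10.2]
ee_rot: [-0.0, 0.991, 0.131, 0.001]
contact_force: [0.1, 0.3, -0.4]
gripper_width: 0.151
grasp_force: 29.4
```

Call:
arm_command:
  commands:
    - [0.1, [0, 0, 0], [0, 0, 0]]
    - [0.1, [0, 0, 0], [0, 0, 0]]
    - [0.1, [0, 0, -5], [0, 0, 0]]
    - [0.1, [0, 0, -20], [0, 0, 0]]
    - [0.1, [0, 0, -30], [0, 0, 0]]
    - [0.1, [0, 0, 0], [0, 0, 0]]
    - [0.1, [0, 0, 0], [0, 0, 0]]
    - [0.1, [0, 0, 0], [0, 0, 0]]

```text
time: 4.1
tool_pos: [453.9, 211.9, 64.0]
ee_rot: [0.0, 0.991, 0.131, -0.0]
contact_force: [0.8, -0.2, -1.3]
gripper_width: 0.153
grasp_force: 29.5
```

```bash
python3 - <<'E'
from h import *
go(601.8,1.4,66,11.2)
I={n:env.get_image(n) for n in("scene","top")}
C=np.zeros((400,800,3),np.uint8)
for i,(n,h) in enumerate((("scene",55),("top",55))):
    p=proj(n,[[448,213,55]])[0].astype(int);im=I[n];np.save(f"pics/{n}1.npy",im)
    c=im[p[1]-25:p[1]+25,p[0]-25:p[0]+25,::-1];C[:,400*i:400*i+400]=cv2.resize(c,(400,400),interpolation=cv2.INTER_NEAREST);print(p)
cv2.imwrite("pics/c2.png",C)
E
```

```text
t 4.1 pos [453.9 211.9  64. ] yaw 15.05 tilt [-0.04 -0.03] jaw 0.153 F [ 0.8 -0.2 -1.3] grip 29.5 shift [ 88.2 241.7  -2. ] az 3.85
[263 117]
[164 238]
```

View pics/c2.png

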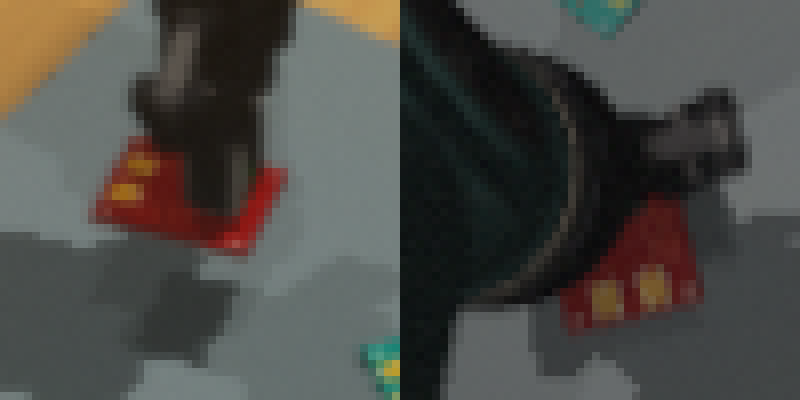

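The plate is held level, with the gold pads visible at about crop (130,175) in the scene view and (628,293) in the top view. Next I measure the pads and red corners relative to the tool.

```bash
python3 - <<'E'
from h import *
for n in("scene","top"):
    im=np.load(f"pics/{n}1.npy");p=proj(n,[[448,213,55]])[0].astype(int);r=(p[0]-25,p[1]-25,p[0]+22,p[1]+22)
    hsv=cv2.cvtColor(im,cv2.COLOR_RGB2HSV)
    for a,c in blobs(n,im,(12,110,60),(32,255,255),r,4)[0]:
        if r[0]+8<c[0] and r[1]+12<c[1]: print(n,a,c.round(2),plane(n,[c],57.8).round(1))
E
```

```text
scene 6 [255.17 112.17] [[417.4 213.8  57.8]]
scene 6 [253.  115.5] [[420.4 198.4  57.8]]
top 14 [170.14 248.71] [[419.9 196.2  57.8]]
top 14 [164.29 250.  ] [[416.5 211.8  57.8]]
```

```bash
python3 - <<'E'
from h import *
for k in (0,1):
  for n in("scene","top"):
    im=np.load(f"pics/{n}{k}.npy");z=4+53.8*k;p=proj(n,[[440,211,z]])[0].astype(int);r=(p[0]-22,p[1]-22,p[0]+22,p[1]+22)
    m=sum(blobs(n,im,lo,hi,r,1)[1] for lo,hi in(((0,130,40),(9,255,255)),((172,130,40),(180,255,255)),((10,110,60),(32,255,255))))
    m=((m>0)*255).astype(np.uint8);kk,l,st,c=cv2.connectedComponentsWithStats(m);m=(l==1+np.argmax(st[1:,4]))
    h=cv2.convexHull(np.argwhere(m)[:,::-1].astype(np.float32))[:,0];P=plane(n,h,z)[:,:2]
    rr=cv2.minAreaRect(P.astype(np.float32));print(k,n,m.sum(),rr)
    d=np.roll(P,-1,0)-P;L=np.hypot(*d.T)
    for i in np.argsort(-L)[:5]:print("  edge",P[i].round(1),L[i].round(1),round(np.degrees(np.arctan2(d[i,1],d[i,0]))%90,1))
E
```

```text
0 scene 178 ((440.79498291015625, 211.21774291992188), (58.824363708496094, 46.73466491699219), 14.828381538391113)
  edge [465.4 233.1] 36.2 14.4
  edge [471.9 196.3] 28.2 16.8
  edge [415.4 193.8] 27.6 15.7
  edge [435.7 233.9] 23.0 11.8
  edge [407.9 225.7] 15.9 18.1
0 top 262 ((439.351806640625, 210.62710571289062), (57.89806365966797, 44.494239807128906), 16.342180252075195)
  edge [415.9 226.9] 43.5 16.3
  edge [415.9 187.7] 31.8 15.1
  edge [452.  191.2] 23.1 15.2
  edge [468.8 197.1] 17.8 19.6
  edge [460.5 239.3] 17.7 18.4
1 scene 158 ((440.7025146484375, 210.61260986328125), (58.55002212524414, 45.468753814697266), 14.348075866699219)
  edge [411.6 226.6] 50.4 13.9
  edge [472.1 195.2] 49.5 14.3
  edge [465.3 231.6] 36.0 14.8
  edge [416.8 188.2] 18.1 16.2
  edge [411.8 205.6] 14.3 10.5
1 top 146 ((425.0999755859375, 200.8595733642578), (29.87303924560547, 50.18114471435547), 48.75453567504883)
  edge [419.1 226. ] 31.6 48.8
  edge [411.2 201.8] 16.2 9.4
  edge [442.9 205.1] 11.2 45.3
  edge [440.3 186.3] 11.0 15.2
  edge [424.4 183.4] 9.5 56.8
```

Call:
arm_command:
  commands:
    - [0.1, [14.5, 35, 0], [0, 0, 0]]
    - [0.1, [14.5, 35, 0], [0, 0, 0]]
    - [0.1, [14.5, 35, 0], [0, 0, 0]]
    - [0.1, [14.5, 35, 0], [0, 0, 0]]
    - [0.1, [14.5, 35, 0], [0, 0, 0]]
    - [0.1, [14.5, 35, 0], [0, 0, 0]]
    - [0.1, [14.5, 34.5, 15], [0, 0, 0]]
    - [0.1, [0, 0, 22], [0, 0, 3.85]]

```text
time: 5.0
tool_pos: [620.7, -5.3, 27.2]
ee_rot: [0.002, 0.996, 0.092, 0.003]
contact_force: [-0.5, 0.8, -0.7]
gripper_width: 0.148
grasp_force: 29.4
```

Call:
arm_command:
  commands:
    - [0.1, [0, 0, 0], [0, 0, 0]]
    - [0.1, [0, 0, 0], [0, 0, 0]]
    - [0.1, [0, 0, 0], [0, 0, 0]]
    - [0.1, [0, 0, 0], [0, 0, 0]]
    - [0.1, [0, 0, 0], [0, 0, 0]]
    - [0.1, [0, 0, 0], [0, 0, 0]]
    - [0.1, [0, 0, 0], [0, 0, 0]]
    - [0.1, [0, 0, 0], [0, 0, 0]]

```text
time: 5.8
tool_pos: [615.8, 2.5, 27.5]
ee_rot: [0.0, 0.995, 0.098, 0.0]
contact_force: [-0.5, -0.5, -0.6]
gripper_width: 0.15
grasp_force: 29.4
```

```bash
python3 - <<'E'
from h import *
go(615.5,2.2,24,11.2)
C=np.zeros((400,800,3),np.uint8)
for i,n in enumerate(("scene","top")):
    im=env.get_image(n);np.save(f"pics/{n}2.npy",im);p=proj(n,[[595,-15,15]])[0].astype(int);r=(p[0]-35,p[1]-35,p[0]+35,p[1]+35)
    for a,c in blobs(n,im,(14,100,60),(34,255,255),r,3)[0]: print(n,a,c.round(2),"z8",plane(n,[c],8).round(1)[0,:2],"z17",plane(n,[c],17.5).round(1)[0,:2])
    C[:,400*i:400*i+400]=cv2.resize(im[r[1]:r[3],r[0]:r[2],::-1],(400,400),interpolation=cv2.INTER_NEAREST)
cv2.imwrite("pics/c3.png",C)
E
```

```text
t 5.8 pos [615.8   2.5  27.5] yaw 11.21 tilt [ 0.01 -0.  ] jaw 0.15 F [-0.5 -0.5 -0.6] grip 29.4 shift [-0.4  0.2  3.5] az 0.01
scene 6 [255.  190.5] z8 [563.    2.9] z17 [567.4  -3.3]
scene 8 [258.5 193.5] z8 [ 5.766e+02 -3.000e-01] z17 [580.9  -6.4]
scene 6 [252.5 194.5] z8 [565.3 -12.2] z17 [569.6 -18.2]
scene 8 [243.25 211.25] z8 [577.2 -71.3] z17 [581.5 -76.8]
scene 9 [249.44 213.33] z8 [594.4 -67.6] z17 [598.5 -73.1]
scene 11 [240.64 215.91] z8 [580.3 -87.2] z17 [584.6 -92.6]
scene 12 [247.17 217.92] z8 [597.9 -82.8] z17 [602.  -88.2]
```

View pics/c3.png

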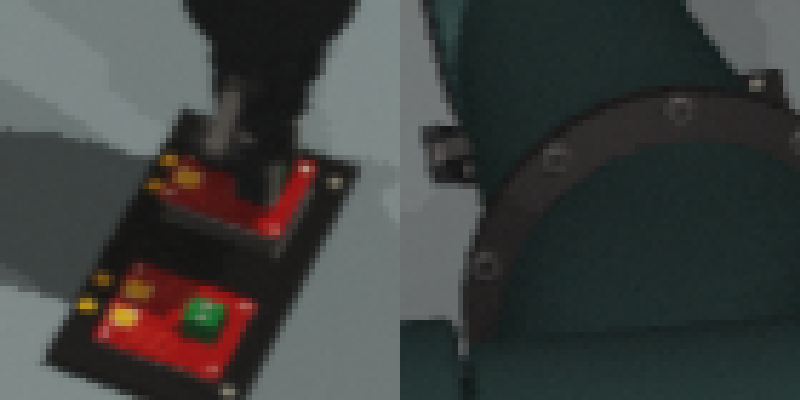

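```bash
python3 - <<'E'
from h import *
n="scene";im=np.load("pics/scene2.npy");z=21.3
print("pad_r",plane(n,[(258.5,193.5)],z).round(1))
a=np.radians(11.2);R=np.array([[np.cos(a),-np.sin(a)],[np.sin(a),np.cos(a)]])
print("pad_r if seated",np.array([602.3,2.6])+R@[-22,-8], "pad_l",np.array([602.3,2.6])+R@[-22,8])
p=proj(n,[[602,1,z]])[0].astype(int);r=(p[0]-22,p[1]-16,p[0]+22,p[1]+11)
m=sum(blobs(n,im,lo,hi,r,1)[1] for lo,hi in(((0,130,40),(9,255,255)),((172,130,40),(180,255,255)),((10,110,60),(32,255,255))))
m=((m>0)*255).astype(np.uint8);kk,l,st,c=cv2.connectedComponentsWithStats(m);m=(l==1+np.argmax(st[1:,4]))
h=cv2.convexHull(np.argwhere(m)[:,::-1].astype(np.float32))[:,0];P=plane(n,h,z)[:,:2]
Q=(P-[602.3,2.6])@R
print(Q.round(1).tolist());print(cv2.minAreaRect(P.astype(np.float32)))
E
```

```text
pad_r [[582.6  -8.9  21.3]]
pad_r if seated [582.27286139  -9.52079697] pad_l [579.16511177   6.17448552]
[[30.0, 23.9], [31.3, 13.4], [30.4, -19.5], [29.3, -23.5], [-21.7, -23.9], [-27.8, -22.9], [-37.8, -19.9], [-37.3, -1.3], [-27.5, 2.9]]
((599.122802734375, 1.9066009521484375), (69.36489868164062, 47.36859130859375), 11.606880187988281)
```

The plate hovers over the recess and is aligned to within about 1 mm. I'll lower it.

Call:
arm_command:
  commands:
    - [0.1, [0, 0, 4], [0, 0, 0]]
    - [0.1, [0, 0, 3], [0, 0, 0]]
    - [0.1, [0, 0, 2], [0, 0, 0]]
    - [0.1, [0, 0, 2], [0, 0, 0]]
    - [0.1, [0, 0, 2], [0, 0, 0]]
    - [0.1, [0, 0, 0], [0, 0, 0]]
    - [0.1, [0, 0, 0], [0, 0, 0]]
    - [0.1, [0, 0, 0], [0, 0, 0]]

```text
time: 6.7
tool_pos: [615.9, 2.4, 14.4]
ee_rot: [0.0, 0.995, 0.098, 0.0]
contact_force: [0.8, -0.2, -0.4]
gripper_width: 0.15
grasp_force: 29.4
```

Call:
arm_command:
  commands:
    - [0.22, [0, 0, 0], [0, 0, 0]]
    - [0.3, [0, 0, 0], [0, 0, 0]]
    - [0.3, [0, 0, 0], [0, 0, 0]]
    - [0.3, [0, 0, 0], [0, 0, 0]]
    - [0.3, [0, 0, -10], [0, 0, 0]]
    - [0.3, [0, 0, -25], [0, 0, 0]]
    - [0.5, [0, 0, -40], [0, 0, 0]]
    - [0.6, [0, 0, -45], [0, 0, 0]]

```text
time: 7.5
tool_pos: [614.7, 2.3, 135.1]
ee_rot: [-0.0, 0.995, 0.098, -0.001]
contact_force: [0.1, -0.5, 0.2]
gripper_width: 0.595
grasp_force: 0.0
```

Call:
arm_command:
  commands:
    - [0.6, [-10, 20, -30], [0, 0, 0]]
    - [0.6, [-18, 24, 0], [0, 0, 0]]
    - [0.6, [-18, 24, 0], [0, 0, 0]]
    - [0.6, [-18, 24, 0], [0, 0, 0]]
    - [0.6, [-18, 24, 0], [0, 0, 0]]
    - [0.6, [-18, 24, 0], [0, 0, 0]]
    - [0.6, [-18, 24, 0], [0, 0, 0]]
    - [0.6, [0, 0, 0], [0, 0, 0]]

```text
time: 8.3
tool_pos: [528.9, -186.7, 164.8]
ee_rot: [0.001, 0.996, 0.094, -0.001]
contact_force: [-0.8, -1.2, -0.1]
gripper_width: 0.6
grasp_force: 0.0
```

```bash
python3 - <<'E'
from h import *
go(501,-194,43,11.6)
C=np.zeros((400,800,3),np.uint8)
for i,n in enumerate(("scene","top")):
    im=env.get_image(n);np.save(f"pics/{n}3.npy",im);p=proj(n,[[570,-70,15]])[0].astype(int);r=(p[0]-50,p[1]-50,p[0]+50,p[1]+50)
    C[:,400*i:400*i+400]=cv2.resize(im[r[1]:r[3],r[0]:r[2],::-1],(400,400),interpolation=cv2.INTER_NEAREST);print(r)
    R=(235,180,285,203) if n=="scene" else (225,160,260,196)
    for a,c in blobs(n,im,(14,100,60),(34,255,255),R,3)[0]: print(n,"gold",a,c.round(2),plane(n,[c],8).round(1)[0,:2])
    for a,c in blobs(n,im,(40,90,40),(75,255,255),R,3)[0]: print(n,"green",a,c.round(2),plane(n,[c],20).round(1)[0,:2])
cv2.imwrite("pics/c4.png",C)
E
```

```text
t 8.3 pos [ 528.9 -186.7  164.8] yaw 10.74 tilt [-0.12 -0.17] jaw 0.6 F [-0.8 -1.2 -0.1] grip 0.0 shift [-28.4   1.6 121.9] az -0.86
(np.int64(191), np.int64(158), np.int64(291), np.int64(258))
scene gold 10 [254.7 190.7] [562.7   1.8]
scene gold 14 [260.71 192.36] [579.3   6.3]
scene gold 11 [253. 195.] [567.3 -12.8]
scene gold 11 [258.27 196.82] [582.5  -9.9]
scene green 34 [271.56 197.24] [617.5   1. ]
(np.int64(218), np.int64(144), np.int64(318), np.int64(244))
top gold 10 [242.2 192. ] [578.2   5.4]
top gold 8 [247.88 190.88] [581.4 -10.7]
top green 5 [242.6 176.6] [620.5   4. ]
top green 10 [243.2 180.3] [609.9   2.3]
```

View pics/c4.png

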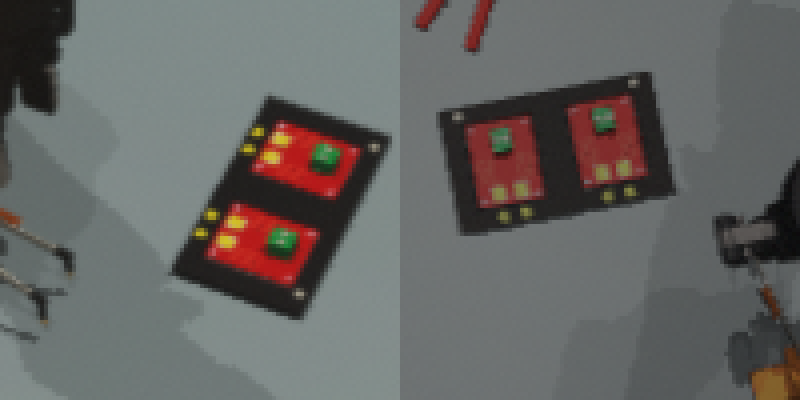

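The plate sits flat in the recess: green at (325,157) and pads at (280,140) and (270,158) in the scene crop, matching its neighbour. On to the tweezers.

Call:
arm_command:
  commands:
    - [0.6, [-17, 4, 0], [0, 0, -0.4]]
    - [0.6, [-16, 3.5, 15], [0, 0, 0]]
    - [0.6, [0, 0, 25], [0, 0, 0]]
    - [0.6, [0, 0, 20], [0, 0, 0]]
    - [0.6, [0, 0, 0], [0, 0, 0]]
    - [0.6, [0, 0, 0], [0, 0, 0]]
    - [0.6, [0, 0, 0], [0, 0, 0]]
    - [0.6, [0, 0, 0], [0, 0, 0]]

```text
time: 9.2
tool_pos: [501.8, -195.3, 105.4]
ee_rot: [0.0, 0.995, 0.101, 0.001]
contact_force: [0.2, 1.1, 0.5]
gripper_width: 0.602
grasp_force: 0.0
```

```bash
python3 - <<'E'
from h import *
go(501,-195.5,40,11.6)
E
```

```text
t 9.2 pos [ 501.8 -195.3  105.4] yaw 11.63 tilt [ 0.12 -0.03] jaw 0.602 F [0.2 1.1 0.5] grip 0.0 shift [-1.  -0.  65.4] az 0.03
```

Call:
arm_command:
  commands:
    - [0.6, [-0.5, 0, 20], [0, 0, 0]]
    - [0.6, [0, 0, 20], [0, 0, 0]]
    - [0.6, [0, 0, 15], [0, 0, 0]]
    - [0.6, [0, 0, 10], [0, 0, 0]]
    - [0.55, [0, 0, 0], [0, 0, 0]]
    - [0.5, [0, 0, 0], [0, 0, 0]]
    - [0.47, [0, 0, 0], [0, 0, 0]]
    - [0.44, [0, 0, 0], [0, 0, 0]]
  newtons: 40

```text
time: 10.0
tool_pos: [501.2, -195.5, 40.1]
ee_rot: [0.0, 0.995, 0.101, 0.001]
contact_force: [0.4, -0.3, 0.7]
gripper_width: 0.442
grasp_force: 2.5
```

```bash
python3 - <<'E'
from h import *
go(501,-195.5,40,11.6)
E
```

```text
t 10.0 pos [ 501.2 -195.5   40.1] yaw 11.6 tilt [ 0.1  -0.02] jaw 0.442 F [ 0.4 -0.3  0.7] grip 2.5 shift [-0.2 -0.   0.1] az -0.0
```

Call:
arm_command:
  commands:
    - [0.4, [0, 0, 0], [0, 0, 0]]
    - [0.36, [0, 0, 0], [0, 0, 0]]
    - [0.33, [0, 0, 0], [0, 0, 0]]
    - [0.33, [0, 0, 0], [0, 0, 0]]
    - [0.33, [0, 0, -5], [0, 0, 0]]
    - [0.33, [0, 0, -10], [0, 0, 0]]
    - [0.33, [0, 0, -15], [0, 0, 0]]
    - [0.33, [0, 0, -15], [0, 0, 0]]

```text
time: 10.8
tool_pos: [499.5, -195.1, 84.9]
ee_rot: [-0.0, 0.995, 0.101, -0.001]
contact_force: [-0.4, -0.5, -0.5]
gripper_width: 0.333
grasp_force: 11.2
```

Call:
arm_command:
  commands:
    - [0.33, [0, 0, -10], [0, 0, 0]]
    - [0.33, [0, 0, 0], [0, 0, 0]]
    - [0.33, [0, 0, 0], [0, 0, 0]]
    - [0.33, [0, 0, 0], [0, 0, 0]]
    - [0.33, [0, 0, 0], [0, 0, 0]]
    - [0.33, [0, 0, 0], [0, 0, 0]]
    - [0.33, [0, 0, 0], [0, 0, 0]]
    - [0.33, [0, 0, 0], [0, 0, 0]]

```text
time: 11.6
tool_pos: [500.4, -195.3, 94.1]
ee_rot: [-0.0, 0.995, 0.101, -0.0]
contact_force: [-0.2, 1.1, 0.2]
gripper_width: 0.332
grasp_force: 11.1
```

```bash
python3 - <<'E'
from h import *
go(501,-195.5,95,11.6)
C=np.zeros((400,800,3),np.uint8)
for i,n in enumerate(("scene","top")):
    im=env.get_image(n);np.save(f"pics/{n}4.npy",im);p=proj(n,[[525,-190,90]])[0].astype(int);r=(p[0]-25,p[1]-25,p[0]+25,p[1]+25)
    C[:,400*i:400*i+400]=cv2.resize(im[r[1]:r[3],r[0]:r[2],::-1],(400,400),interpolation=cv2.INTER_NEAREST);print(r)
cv2.imwrite("pics/c5.png",C)
E
```

```text
t 11.6 pos [ 500.4 -195.3   94.1] yaw 11.6 tilt [-0.02  0.01] jaw 0.332 F [-0.2  1.1  0.2] grip 11.1 shift [ 0.5  0.3 -0.9] az 0.0
(np.int64(170), np.int64(189), np.int64(220), np.int64(239))
(np.int64(291), np.int64(182), np.int64(341), np.int64(232))
```

View pics/c5.png

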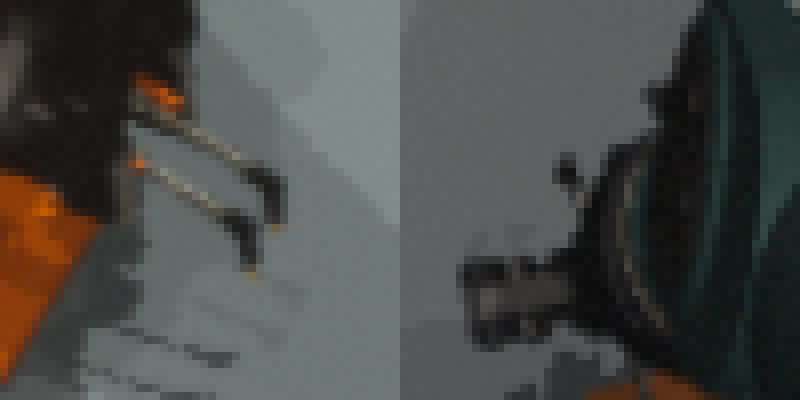

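The tweezers are out of the rest and held squeezed: gold pin tips at scene crop (277,229) and (253,273), one nose at top crop (565,168). I'll check for pitch and where the tips are.

```bash
python3 - <<'E'
from h import *
t=[(204.1,217.1),(201.1,222.7)]
for z in (66,72,78): print(z,plane("scene",t,z).round(1).tolist())
print("nose l",tri((203.2,210.8),(311.1,202.3)),"nose r",tri((199.6,216.4),(311.1,202.3)))
a=np.radians(11.6);o=np.array([500.4,-195.3]);R=np.array([[np.cos(a),-np.sin(a)],[np.sin(a),np.cos(a)]])
E=[np.r_[o+R@[41,s*8.8],72] for s in(1,-1)]
print("expected tips",np.round(E,1).tolist(),proj("scene",E),proj("top",E+np.array([0,0,20])))
for n,p in(("scene",(186,205,214,228)),):
    im=np.load("pics/scene4.npy");print(blobs(n,im,(18,90,90),(35,255,255),p,1)[0])
E
```

```text
66 [[534.9, -173.1, 66.0], [539.3, -190.2, 66.0]]
72 [[538.0, -176.1, 72.0], [542.4, -193.1, 72.0]]
78 [[541.1, -179.2, 78.0], [545.5, -196.0, 78.0]]
nose l (array([ 538.07722406, -175.74324935,   97.44287442]), np.float64(0.2762458303201357)) nose r (array([ 536.32839634, -181.85816765,   81.21580931]), np.float64(10.17380330602305))
expected tips [[538.8, -178.4, 72.0], [542.3, -195.7, 72.0]] [[203.76436904 217.89541123]
 [200.41920173 223.4244851 ]] [[311.81842487 202.29045523]
 [318.29648455 200.9195379 ]]
[]
```

Camera and tool agree, apart from a constant +2.4 mm camera bias in y. So I carry the tips to the pads by the measured displacement of (40, 182.5) mm.

Call:
arm_command:
  commands:
    - [0.33, [0, 0, -15], [0, 0, 0]]
    - [0.33, [6, -14, 0], [0, 0, 0]]
    - [0.32, [12, -27, 0], [0, 0, 0]]
    - [0.32, [14, -31, 0], [0, 0, 0]]
    - [0.32, [14, -31, 0], [0, 0, 0]]
    - [0.32, [14, -31, 0], [0, 0, 0]]
    - [0.32, [11, -25, 0], [0, 0, 0]]
    - [0.32, [5, -12, 0], [0, 0, 0.4]]

```text
time: 12.5
tool_pos: [541.4, -9.0, 109.4]
ee_rot: [-0.001, 0.995, 0.1, 0.001]
contact_force: [-0.2, -0.8, -0.5]
gripper_width: 0.321
grasp_force: 12.2
```

Call:
arm_command:
  commands:
    - [0.32, [0, 0, 15], [0, 0, 0]]
    - [0.32, [0, 0, 15], [0, 0, 0]]
    - [0.32, [0, 0, 15], [0, 0, 0]]
    - [0.32, [0, 0, 10], [0, 0, 0]]
    - [0.32, [0, 0, 5], [0, 0, 0]]
    - [0.32, [0, 0, 0], [0, 0, 0]]
    - [0.32, [0, 0, 0], [0, 0, 0]]
    - [0.32, [0, 0, 0], [0, 0, 0]]

```text
time: 13.3
tool_pos: [541.1, -12.7, 49.9]
ee_rot: [0.0, 0.995, 0.097, 0.001]
contact_force: [-0.0, -0.8, -0.2]
gripper_width: 0.319
grasp_force: 12.3
```

```bash
python3 - <<'E'
from h import *
go(540.5,-12.6,30,11.2)
n="scene";im=env.get_image(n);np.save("pics/scene5.npy",im)
p=proj(n,[[575,0,25]])[0].astype(int);r=(p[0]-25,p[1]-20,p[0]+35,p[1]+25)
cv2.imwrite("pics/c6.png",cv2.resize(im[r[1]:r[3],r[0]:r[2],::-1],None,fx=12,fy=12,interpolation=cv2.INTER_NEAREST));print(r)
E
```

```text
t 13.3 pos [541.1 -12.7  49.9] yaw 11.19 tilt [0.07 0.  ] jaw 0.319 F [-0.  -0.8 -0.2] grip 12.3 shift [-0.6 -0.2 19.9] az -0.01
(np.int64(233), np.int64(169), np.int64(293), np.int64(214))
```

View pics/c6.png

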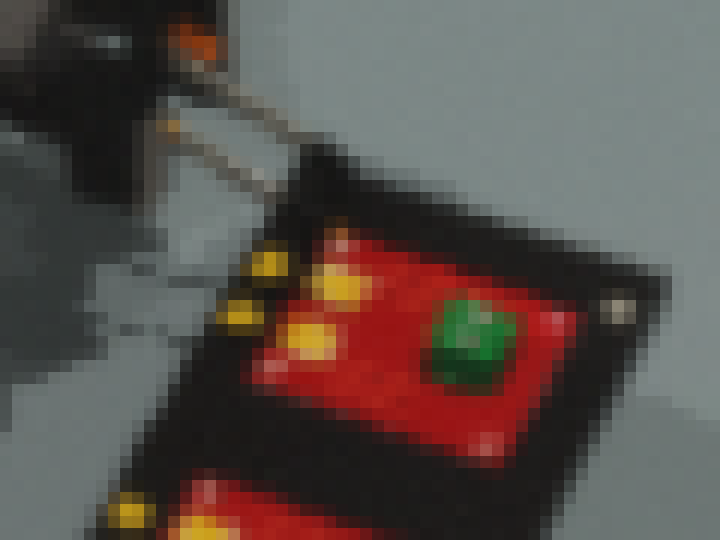

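The left tip is above the upper pad at crop (340,230), and the pads at (340,285) and (313,340) lie straight below the tips. I'll check the projection and average the force baseline before going down.

```bash
python3 - <<'E'
from h import *
print(plane("scene",[(260.8,187.7)],27.8).round(1),"pad_l cam (578.9,6.0)")
a=np.radians(11.2)
print(proj("scene",[[578.9,6,27.8],[582,-10.1,27.8]]))
E
```

```text
[[579.4   6.5  27.8]] pad_l cam (578.9,6.0)
[[260.534181   187.73311385]
 [258.05481988 192.16790687]]
```

Call:
arm_command:
  commands:
    - [0.32, [-0.5, 0, 8], [0, 0, 0]]
    - [0.32, [0, 0, 6], [0, 0, 0]]
    - [0.32, [0, 0, 3], [0, 0, 0]]
    - [0.32, [0, 0, 2], [0, 0, 0]]
    - [0.32, [0, 0, 1], [0, 0, 0]]
    - [0.32, [0, 0, 1], [0, 0, 0]]
    - [0.32, [0, 0, 0], [0, 0, 0]]
    - [0.32, [0, 0, 0], [0, 0, 0]]

```text
time: 14.15
tool_pos: [539.9, -12.7, 28.4]
ee_rot: [0.0, 0.995, 0.098, -0.0]
contact_force: [-1.0, -0.8, 0.9]
gripper_width: 0.324
grasp_force: 12.2
```

```bash
python3 - <<'E'
from h import *
go(540.5,-12.6,27,11.2)
f=[]
for i in range(6):
    im=env.get_image("scene");f.append(env.get_state()["contact_force"])
print(np.mean(f,0),np.std(f,0));np.save("pics/scene6.npy",im)
p=proj("scene",[[575,0,25]])[0].astype(int);r=(p[0]-20,p[1]-15,p[0]+25,p[1]+20)
cv2.imwrite("pics/c7.png",cv2.resize(im[r[1]:r[3],r[0]:r[2],::-1],None,fx=16,fy=16,interpolation=cv2.INTER_NEAREST));print(r)
E
```

```text
t 14.15 pos [539.9 -12.7  28.4] yaw 11.2 tilt [-0.02 -0.  ] jaw 0.324 F [-1.  -0.8  0.9] grip 12.2 shift [0.6 0.  1.4] az -0.0
[-0.83580123  0.07503233  1.08770291] [0.59589726 0.34153019 0.45365629]
(np.int64(238), np.int64(174), np.int64(283), np.int64(209))
```

View pics/c7.png

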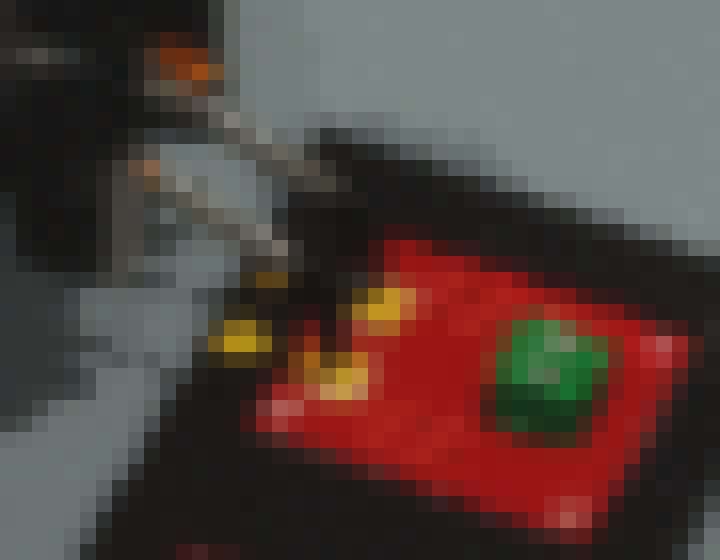

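Both noses stand over their pads, lying slightly towards −x of the pad centres, and the averaged push is about 1.1 N. I'll press a little more, with a 1 mm shift forward.

Call:
arm_command:
  commands:
    - [0.32, [0.5, 0, 0.5], [0, 0, 0]]
    - [0.32, [0.5, 0, 0.5], [0, 0, 0]]
    - [0.32, [0, 0, 0.5], [0, 0, 0]]
    - [0.32, [0, 0, 0], [0, 0, 0]]
    - [0.32, [0, 0, 0], [0, 0, 0]]
    - [0.32, [0, 0, 0], [0, 0, 0]]
    - [0.32, [0, 0, 0], [0, 0, 0]]
    - [0.32, [0, 0, 0], [0, 0, 0]]

```text
time: 15.25
tool_pos: [541.1, -12.4, 26.8]
ee_rot: [-0.0, 0.995, 0.098, 0.0]
contact_force: [-0.9, 1.2, 1.8]
gripper_width: 0.323
grasp_force: 12.0
```

```bash
python3 - <<'E'
from h import *
go(540.5,-12.6,27,11.2)
f=[];A=[]
for i in range(16):
    im=env.get_image("scene");A.append(im.astype(float));f.append(env.get_state()["contact_force"])
print(np.mean(f,0),np.std(f,0)/4)
go(540.5,-12.6,27,11.2)
im=np.mean(A,0).astype(np.uint8);np.save("pics/scene7.npy",im)
p=proj("scene",[[575,0,25]])[0].astype(int);r=(p[0]-12,p[1]-8,p[0]+18,p[1]+17)
C=cv2.resize(im[r[1]:r[3],r[0]:r[2],::-1],None,fx=24,fy=24,interpolation=cv2.INTER_CUBIC)
for q in proj("scene",[[578.9,6,8],[582,-10.1,8]]):
    c=((q-r[:2]+.5)*24).astype(int);cv2.drawMarker(C,tuple(int(v) for v in c),(255,0,255),cv2.MARKER_CROSS,16,1)
cv2.imwrite("pics/c8.png",C)
E
```

```text
t 15.25 pos [541.1 -12.4  26.8] yaw 11.21 tilt [0. 0.] jaw 0.323 F [-0.9  1.2  1.8] grip 12.0 shift [-0.7  0.1 -0.2] az 0.01
[-0.58727927  0.46163178  1.60187305] [0.09047368 0.1349981  0.11330148]
t 16.05 pos [541.1 -12.5  26.8] yaw 11.2 tilt [-0.  0.] jaw 0.322 F [-0.4 -0.1  2. ] grip 12.0 shift [-0.6  0.  -0.2] az -0.0
```

View pics/c8.png

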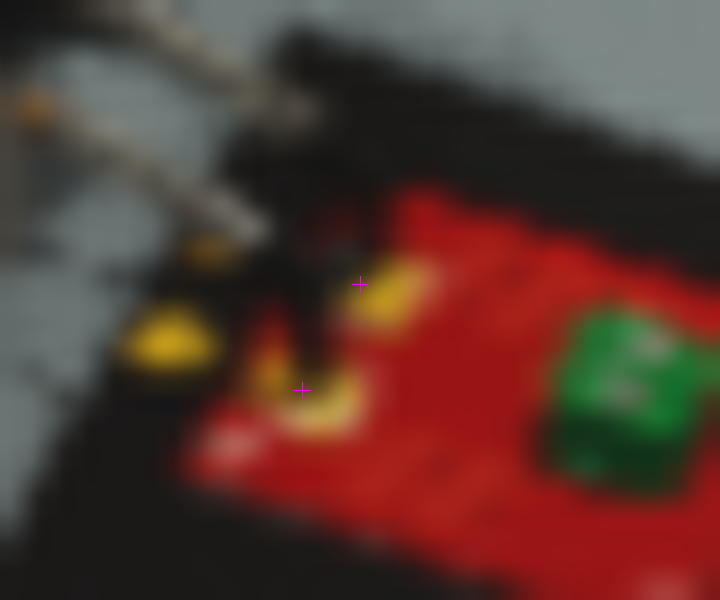

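Both noses end at the pad-centre crosses, (303,390) and (360,284). The mean push is 1.6 N, so each pin is about 2–3 mm in, and the arm is still. I'm handing it in.

```bash
python3 -c "
from workcell import env
print(env.finish_job())"
```

```text
the job is handed in; nothing more can be done
None
```

I've handed the job in: the plate is seated in the empty recess the right way round, and the tweezers are held squeezed with one tip on each gold pad, pins about 2–3 mm in. That depth is worked out from the push force and tool height; no score came back.

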